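Slip the wiring-trough cover under the lapped plate and hold it down

ROBOT

A 7-joint arm with a two-finger parallel gripper is mounted at the origin on the work surface. World frame = base frame: x ahead of the robot, y to its left, z up, the work surface at z = 0. Lengths are in m, angles in rad, forces in N, time in s.
With the tool pointing down it reaches from about 0.4 to 0.85 m from the base axis. Payload 10.4 kg.
Tool frame: the origin (TCP) lies at the very end of the fingers, on their centre line; the grasp point (between the pads) lies 19 mm behind it; x points along the fingers, z is the direction in which the jaws open and shut, and the axes are right-handed (so a half turn about x gives the same grasp; the last joint's range is limited). The gripper opens to 85 mm and grips with 20 to 120 N. Pads are 22 mm wide; open, the fingers measure 114 mm over their backs; the gripper's body (76 mm by 85 mm) begins 54 mm behind the grasp point. The pads swing forward as they close: fully open they stand 13 mm farther back than shut.
Start: joints at [1.32, 0.332, -0.065, 1.46, 0.022, 1.35, -0.088], TCP at [0.141, -0.609, 0.231] pointing down, gripper open.
Joint ranges: [-2.6, 2.6], [-0.5, 2.12], [-1.47, 1.34], [0.16, 2.42], [-1.27, 4.41], [0.06, 2.06], [-2.6, 2.6]. Speed limits (rad/s): [2.22, 2.22, 2.79, 2.79, 3.14, 3.14, 3.14].

INTERFACE

Orientations are given as a unit quaternion [x, y, z, w].
In Python, from workcell import telemetry, viewer, manip, spot_in, mark_of gives the robot as it stands. The module is installed in compiled form; this text tells all that it offers.
- The arm moves only by the shell command python3 -m crank 'ROWS' [FORCE]. ROWS is JSON, a list of rows, each a list of 3 entries, a list of its own where there are three numbers: the closure, from 0 (fully open) to 1 (shut), then the shift along the world's x, y, z in cm, then the turn, a rotation vector about the world's x, y, z in rad. A call has 1 to 12 rows; each row shifts and turns the commanded pose from where the row before left it; what a row does not reach is not made up. A row lasts 1/12 s, in which the tool goes at most 41.7 mm and 7.16 degrees, less where a joint would pass 70% of its speed; a pose out of reach is approached as far as the arm can. A call with a gripper value outside its range is refused whole. The fingers move at their own pace and stop on an object; FORCE is the grip in N (left out, the last holds). Time passes only in rows, so rows that do not move let the fingers close. It gives the time, the measured TCP pose, the force and the opening at its end, in the units of the state.
- telemetry.get_obs(): the state, without advancing time (a new reading comes with each control period).
- viewer.camera(name): name is "scene" or "side" or "wrist"; returns a dict with "frame" (400x640x3 uint8, red, green, blue), "intrinsics" (3x3 intrinsics, pixels), "k1" (the pictures are not rectified: a ray, as slopes to the right and down, at radius r is drawn at 1 + k1 r^2 times it, then the intrinsics apply), "cam_to_world" (4x4, takes a point from camera to world coordinates). Camera axes: x right, y up, looking along -z (the intrinsics and any distortion apply to the point x, -y, -z); pixel columns grow to the right and rows downward; lengths in m; the calibration is good to about 2 mm. A picture is of the moment at which its call begins. There is no depth.
- manip.hand_in(): hands the job in, once; it reports no verdict.
Trained networks look in a picture, given as the dict that the camera call returned (one of the last four; its "shot" number tells which), for a name from the list of things; names that differ only in an ending like _2 or _b are one class to them, and where a whole thing is asked for, a point or a joint stands for the part that bears it (a point fixed in the world has none). Each returns a list of dicts, best first, with "conf" (0 to 1); they miss things now and then, are a little off and sometimes report something else, mostly with a low value. They report only what shows in the picture. A call takes as long as a camera call. They do not tell look-alikes from the thing itself.
- spot_in(thing, picture): "location" ([x, y, z] in m, in the coordinates of the camera as it stood for that picture, good to about 4 mm: the middle of the surface that is visible of it).
- mark_of(thing, picture): "location" ([x, y, z] in m, in the coordinates of the camera as it stood for that picture, good to about 4 mm: a listed point, or the origin of a listed thing).
The state is a dict: "clock": time; "joint_pos": joint angles; "joint_velocities": joint speeds; "tau": joint torques, N m; "position": TCP position; "ee_rot": TCP orientation; "ft_force": force on the tool from outside, world axes, zero at the start; "torque": the same for the moment, N m; "grip_width": opening from 0.0 (shut) to 1.0 (fully open).
Only numpy, scipy, OpenCV 4.12 (cv2) and the standard library are available. Lean on these libraries where they do the work, as an engineer would, in place of code of your own. Each camera call takes 0.05 s, during which the arm holds its last target. There are 200 camera calls.

TASK

Close the open half of the wiring trough: take the loose cover plate with the bow handle and lay it on the trough just short of the fitted plate's raised lap, with its long edge flush against the upstand along the trough's back; then slide it along the upstand, flat, until it is fully home under the lap, without lifting the hinged fitted plate. Finish while still holding the cover and pressing it flat onto the trough, about as hard as two kilograms would, ready for the screws: do not let go, and leave the other things on the bench where they lie.

Things in the scene. Friction and masses are not known exactly. Their poses are not given: they have to be found in the camera images.
- trough: Grey sheet-steel wiring trough fixed to the bench, 90 mm wide (x), 357 mm long (y -142 to +215 mm). Origin on the bench, mid-width; z up, x to its back, away from the robot. Open at the top towards -y, terminals inside below the rim. Ledges along both long sides and across the -y end, tops at z = 50 mm, carry the cover. The fitted plate covers the +y half.
- upstand (a point): Point on the upstand that runs along the whole back of the trough, 10 mm higher than the ledges: on its inner face (which looks to -x), at its top, trough x = +40, y = -55, z = 60 mm; axes as the trough's. The front ledge ends at trough x = -45 mm and has no upstand.
- home (a point): Fixed point of the trough where the loose cover's centre (cover_mid) is when the cover is fully home: trough x = +2, y = -55, z = 70 mm (the cover's underside at z = 50 mm); axes as the trough's. The cover's length then lies along y.
- lap_edge (a point): Fixed point on the trough at ledge height (trough x +2, y +2, z 50 mm), right under the end of the flat part of the fitted plate's lap. From its step at y = +30 mm the lap runs 28 mm towards -y to here, leaving a slot 4.5 mm high above the ledges; a kicked-up lip goes on to y = -6 mm, its end about 9 mm above the ledges. A cover pushed fully home meets the step.
- lapped (a joint): Hinge at the +y end (trough y = +204, z = 50 mm) of the fitted aluminium plate (76 mm wide, 2.5 mm sheet, bow handle like the loose cover's at trough y = 115 mm, its top at z = 90 mm): 0 = lying on the trough, grows (rad) as its lapped end lifts; only its own 0.3 kg keeps it down. 0.04 is about 8 mm of lift at the lap.
- cover: Loose aluminium cover plate, 76 mm wide (x), 170 mm long (y), 2.5 mm thick, 0.25 to 0.4 kg, alike after half a turn; flat on the bench, at the robot's right. Origin: centre of its underside; z up. Black bow handle on top along y: bar 12 mm wide, 12 mm high, 96 mm long, its underside 28, middle 34, top 40 mm above the plate's underside; 12 mm posts at the ends, 72 mm clear between them.
- cover_mid (a point): Centre of the loose cover, half-way up: 20 mm above its underside, on its axis (14 mm under the middle of the handle bar); axes as the cover's.
- screwdriver: Bystander: screwdriver, 190 mm, lying on the bench.
- multimeter: Bystander: grey multimeter, 80 x 165 x 43 mm, lying flat.
- tray: Bystander: black tray of small screws, 110 x 150 x 35 mm, at the far right.
- stop_box: Bystander: emergency-stop box, 72 x 72 mm, 93 mm high, beyond the trough.
- cylinder: Bystander: pneumatic cylinder lying down, about 220 mm long, 52 mm high, beyond the trough; origin under the middle of its barrel.
- terminal_rail: Bystander: 160 mm rail with five terminals, 41 mm high, beyond the trough.
- tape: Bystander: roll of tape lying flat, 90 mm across, 19 mm high.
- blank: Bystander: small blank plate without a handle, 60 x 110 x 4 mm, beyond the loose cover; not the cover.
Things that resemble listed ones, but are neither listed nor needed, are in the scene too. What is shaped like the cover but brown is not meant.

How it is judged:
On the way, in this order (a step that is already met when the one before it is completed fails the run):
1. the cover is laid on the trough, its long edge flush against the upstand, its end not yet under the lap (x of cover_mid in the frame of trough between -0.0015 and 0.006 m and angle between the y axis of cover and the y axis of trough, either way round below 0.025 rad and z of cover_mid in the frame of trough between 0.0675 and 0.0725 m and angle between cover's own z axis and vertical below 0.025 rad and y of cover_mid in the frame of trough between -0.15 and -0.088 m), for 0.2 s.
2. the cover is slid along, still flush and flat, until it is home under the lap (x of cover_mid in the frame of trough between -0.0015 and 0.006 m and angle between the y axis of cover and the y axis of trough, either way round below 0.025 rad and z of cover_mid in the frame of trough between 0.0675 and 0.0725 m and angle between cover's own z axis and vertical below 0.025 rad and y of cover_mid in the frame of trough between -0.063 and -0.05 m and value of joint lapped below 0.02 rad), for 0.2 s.
At the end, for the whole second after the job is handed in: Cover flat on the ledges (within 2.5 mm, 0.025 rad), long edge within 3.5 mm of the upstand and parallel (0.025 rad), its end 20 mm or more of the possible 28 mm under the lap, fitted plate down (0.02 rad), fingers still on the cover, cover pressed on the trough with over 10 N, weight included (all of step 2 and linear speed of cover below 0.02 m/s and contact force between cover and trough above 10 N and contact force between the fingers and cover above 3 N); the arm keeps its last pose, push and grip.
It fails at once if the fitted plate is lifted by more than 0.04 rad (8 mm at the lap) (value of joint lapped above 0.04 rad).
It fails at once if another thing on the bench is shoved by more than 25 mm (distance of any of screwdriver, multimeter, tray, stop_box, cylinder, terminal_rail, tape, blank from where it was at the start of the episode above 0.025 m).
It also fails if it takes over 51 s, if anything falls off the work surface, if the arm or the gripper's body presses on something with over 40 N, if the wrist force passes 120 N, or if a joint passes its speed limit or range.

## Working session

There is one attempt and no reset: what is moved stays moved. The work goes in short steps, Python scripts to look and compute and a shell command to move; the robot and the scene stay as the last step left them, time stands still between calls to the robot, and variables do not carry over. Pictures are saved under pics/ and viewed, about 8 in all and at most 12, crops included, and the job is handed in when it is done.

```bash
mkdir -p pics; cat > h.py <<'E'
import numpy as np, cv2
from workcell import telemetry, viewer, manip, spot_in, mark_of
def cam(n):
    return viewer.camera(n)
def save(p,f): cv2.imwrite('pics/'+f,cv2.cvtColor(p['frame'],cv2.COLOR_RGB2BGR))
def w(p,l): return (np.array(p['cam_to_world'])@np.append(l,1))[:3]
def ray(p,u,v,z):
    K=np.array(p['intrinsics']);T=np.array(p['cam_to_world'])
    d=np.array([(u-K[0,2])/K[0,0],(v-K[1,2])/K[1,1]]);s=d.copy()
    for _ in range(20): s=d/(1+p['k1']*(s@s))
    r=T[:3,:3]@np.array([s[0],-s[1],-1]);o=T[:3,3]
    return o+r*(z-o[2])/r[2]
def pix(p,X):
    K=np.array(p['intrinsics']);T=np.array(p['cam_to_world'])
    c=T[:3,:3].T@(np.array(X)-T[:3,3]);s=np.array([c[0],-c[1]])/-c[2]
    s=s*(1+p['k1']*(s@s));return K[:2,:2]@s+K[:2,2]
E
cat > a.py <<'E'
from h import *
np.set_printoptions(precision=4,suppress=True)
o=telemetry.get_obs();print(o['clock'],o['position'],o['ee_rot'],o['ft_force'])
for n in ['scene','side','wrist']:
    p=cam(n);save(p,n+'0.png');print(n,np.array(p['cam_to_world'])[:3,3],p['k1'],p['intrinsics'][0][0])
    for t in ['cover','cover_mid','trough','upstand','home','lap_edge','lapped','blank']:
        for nm,f in (('mark',mark_of),('spot',spot_in)):
            if nm=='spot' and t not in('cover','blank','lapped'):continue
            try: print(nm,t,[(round(d['conf'],2),w(p,d['location'])) for d in f(t,p)[:3]])
            except Exception as e: print(nm,t,e)
E
python3 a.py
python3 -c "
import cv2,numpy as np
a=[cv2.imread(f'pics/{n}0.png') for n in('scene','side')]
cv2.imwrite('pics/both.png',cv2.resize(np.vstack(a),None,fx=.75,fy=.75))"
```

```text
0.0 [ 0.141  -0.6085  0.2305] [ 0.4402  0.554  -0.4396  0.5532] [-0.0106 -0.1663  0.6523]
scene [ 1.1576 -0.4863  1.0714] -0.054390474400798014 420.71330461759396
mark cover [(0.92, array([ 0.2563, -0.3165, -0.0012])), (0.7, array([ 0.4689, -0.2657, -0.0014])), (0.48, array([ 0.3894,  0.0147, -0.0028]))]
spot cover [(0.93, array([ 0.4808, -0.2697,  0.0022])), (0.83, array([ 0.259 , -0.3204,  0.0003])), (0.17, array([0.7629, 0.1532, 0.0241]))]
mark cover_mid [(0.91, array([ 0.2567, -0.3202,  0.0192])), (0.79, array([ 0.472 , -0.2637,  0.0229]))]
mark trough []
mark upstand [(0.91, array([0.6028, 0.1042, 0.06  ]))]
mark home [(0.67, array([0.5627, 0.1074, 0.0699])), (0.51, array([ 0.4735, -0.2623,  0.0225]))]
mark lap_edge [(0.88, array([0.5748, 0.1614, 0.0527])), (0.38, array([ 0.4724, -0.2672,  0.0007]))]
mark lapped it knows: blank, cover, cover_mid, cylinder, home, lap_edge, multimeter, screwdriver, stop_box, tape, terminal_rail, tray, trough, upstand
spot lapped [(0.97, array([0.5907, 0.252 , 0.0495]))]
mark blank [(0.71, array([ 0.665 , -0.1954,  0.0027]))]
spot blank [(0.95, arr
[... 779 characters left out ...]
, terminal_rail, tray, trough, upstand
spot lapped [(0.9, array([0.5831, 0.2711, 0.0456]))]
mark blank [(0.59, array([ 0.659 , -0.1996, -0.0045]))]
spot blank [(0.88, array([ 0.6557, -0.1982,  0.0035]))]
wrist [ 0.2222 -0.5907  0.3741] 0.005520922542556285 277.9980303650951
mark cover [(0.91, array([ 0.2484, -0.3178, -0.0013]))]
spot cover [(0.93, array([ 0.2393, -0.3355,  0.0008]))]
mark cover_mid [(0.6, array([ 0.2541, -0.3167,  0.0194]))]
mark trough []
mark upstand []
mark home []
mark lap_edge []
mark lapped it knows: blank, cover, cover_mid, cylinder, home, lap_edge, multimeter, screwdriver, stop_box, tape, terminal_rail, tray, trough, upstand
spot lapped []
mark blank []
spot blank []
```

View pics/both.png

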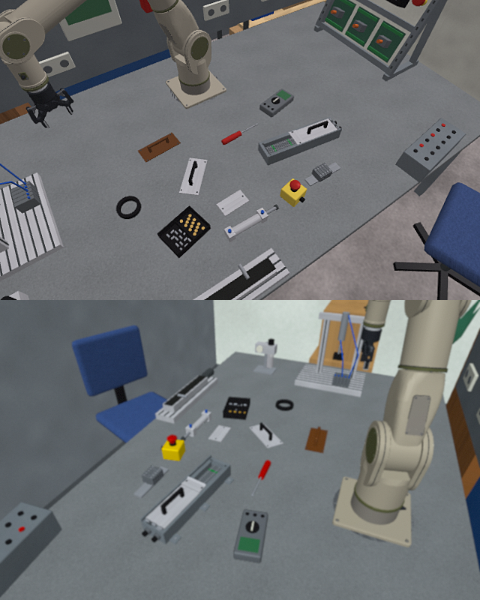

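View pics/wrist0.png

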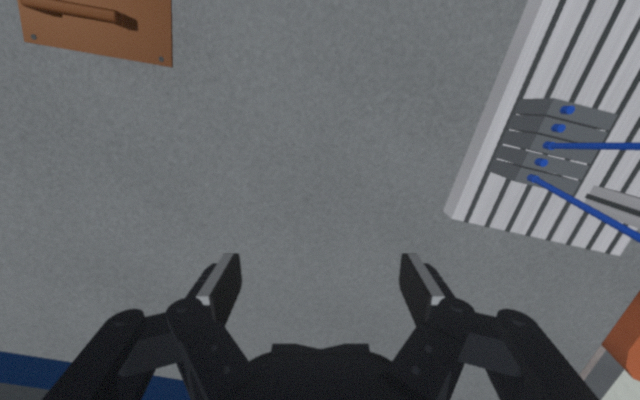

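Pictures: cover at ~(193,176) in the reduced scene view, brown decoy at (158,147), trough around (300,140). Next I'll get the yaws from contours, projected onto the plate plane.

```bash
cat > b.py <<'E'
from h import *
from scipy.spatial.transform import Rotation as R
np.set_printoptions(precision=4,suppress=True)
print(R.from_quat(telemetry.get_obs()['ee_rot']).as_matrix())
p=cam('scene')
# top-down rectified maps, 1px=1mm
def rect(c,z,h):
    n=int(2*h*1000);g=np.zeros((n,n,2),np.float32)
    for i in range(n):
        for j in range(n): g[i,j]=pix(p,[c[0]-h+j/1000,c[1]+h-i/1000,z])
    return cv2.remap(cv2.cvtColor(p['frame'],cv2.COLOR_RGB2BGR),g,None,cv2.INTER_LINEAR)
a=rect((.47,-.265),.0025,.13);b=rect((.58,.17),.05,.22)
m=(a.min(2)>150).astype(np.uint8);m=cv2.morphologyEx(m,cv2.MORPH_CLOSE,np.ones((25,25)))
c=max(cv2.findContours(m,0,1)[0],key=cv2.contourArea);print(cv2.minAreaRect(c))
cv2.imwrite('pics/r.png',np.hstack([cv2.resize(a,(440,440)),b])[:, :880][:, 80:])
E
python3 b.py
```

```text
[[ 0.      0.9742  0.2259]
 [-0.0001  0.2259 -0.9742]
 [-1.      0.      0.0001]]
((129.6547393798828, 129.56671142578125), (170.2602996826172, 77.23119354248047), 41.76029968261719)
```

View pics/r.png

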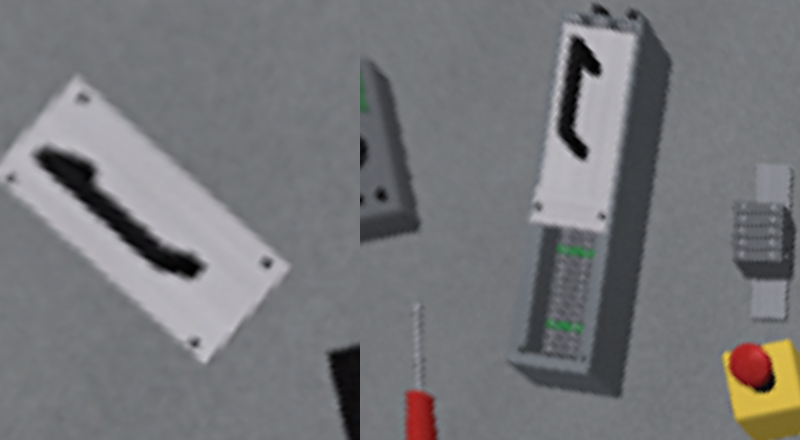

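```bash
python3 -m crank '[[0,[2.7,2.9,0],[0,0,0.12]],[0,[2.7,2.9,0],[0,0,0.12]],[0,[2.7,2.9,0],[0,0,0.12]],[0,[2.7,2.9,0],[0,0,0.12]],[0,[2.7,2.9,0],[0,0,0.12]],[0,[2.7,2.9,0],[0,0,0.12]],[0,[2.7,2.9,0],[0,0,0.12]],[0,[2.7,2.9,0],[0,0,0.12]],[0,[2.7,2.9,0],[0,0,0.12]],[0,[2.7,2.9,0],[0,0,0.12]],[0,[2.7,2.7,0],[0,0,0.12]],[0,[2.7,2.7,0],[0,0,0.12]]]' 40
python3 -m crank '[[0,[0,0,0],[0,0,0.12]],[0,[0,0,0],[0,0,0.12]],[0,[0,0,0],[0,0,0.12]],[0,[0,0,0],[0,0,0.12]],[0,[0,0,0],[0,0,0.12]],[0,[0,0,0],[0,0,0.12]],[0,[0,0,0],[0,0,0]]]'
cat > c.py <<'E'
from h import *
from scipy.spatial.transform import Rotation as R
np.set_printoptions(precision=4,suppress=True)
o=telemetry.get_obs();M=R.from_quat(o['ee_rot']).as_matrix();print(o['clock'],o['position'],o['joint_pos'],o['grip_width'],o['ft_force']);print('jaw ang',np.degrees(np.arctan2(M[1,2],M[0,2])),'down',M[:,0])
E
cat c.py - >d.py <<'E'
p=cam('wrist');save(p,'w1.png')
c=(.47,-.265);h=.13;z=.0025;n=260
g=np.float32([[pix(p,[c[0]-h+j/1000,c[1]+h-i/1000,z]) for j in range(n)] for i in range(n)])
a=cv2.remap(cv2.cvtColor(p['frame'],cv2.COLOR_RGB2BGR),g,None,1)
m=(a.min(2)>150).astype(np.uint8);m=cv2.morphologyEx(m,cv2.MORPH_CLOSE,np.ones((25,25)))
q=max(cv2.findContours(m,0,1)[0],key=cv2.contourArea);print(cv2.minAreaRect(q))
cv2.imwrite('pics/w1.png',np.hstack([cv2.resize(cv2.cvtColor(p['frame'],cv2.COLOR_RGB2BGR),(416,260)),a]))
for d in mark_of('cover_mid',p)[:2]:print(d['conf'],w(p,d['location']))
E
python3 d.py
```

```text
clock: 2.7
position: [0.4662, -0.2633, 0.2318]
ee_rot: [-0.037, 0.706, 0.036, 0.706]
ft_force: [1.0, -0.1, -0.4]
grip_width: 1.002
clock: 3.28
position: [0.4651, -0.2649, 0.2314]
ee_rot: [-0.283, 0.648, 0.283, 0.648]
ft_force: [0.4, 0.1, 0.0]
grip_width: 1.002
3.2833 [ 0.4651 -0.2649  0.2314] [ 0.9591  0.1816 -0.5878  1.6732  0.1036  1.3179  1.1757] 1.0021019860410452 [0.3557 0.062  0.0368]
jaw ang 47.1408577508446 down [ 0.0001  0.     -1.    ]
((128.28765869140625, 129.78121948242188), (170.05172729492188, 75.98564147949219), 41.77134704589844)
0.78 [ 0.4725 -0.2632  0.0205]
0.57 [ 0.255  -0.3191  0.0193]
```

View pics/w1.png

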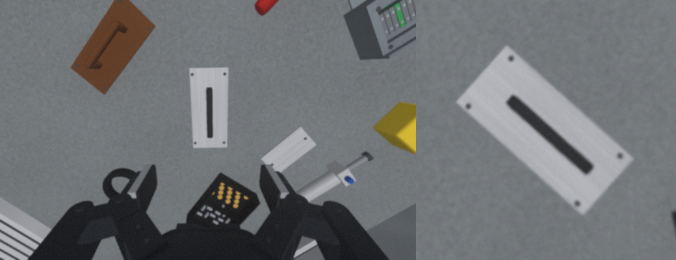

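```bash
python3 -m crank '[[0,[0.3,0,-3.6],[0,0,0.02]],[0,[0,0,-3.6],[0,0,0]],[0,[0,0,-3.6],[0,0,0]],[0,[0,0,-3.6],[0,0,0]],[0,[0,0,-3],[0,0,0]],[0,[0,0,-2.4],[0,0,0]],[0,[0,0,-1.5],[0,0,0]],[0,[0,0,0],[0,0,0]],[0,[0,0,0],[0,0,0]]]' 80
python3 c.py
```

```text
clock: 4.13
position: [0.468, -0.2646, 0.0182]
ee_rot: [-0.286, 0.647, 0.287, 0.646]
ft_force: [-0.7, -0.2, 0.7]
grip_width: 1.0
4.1333 [ 0.468  -0.2646  0.0182] [ 0.8916  0.4262 -0.5401  1.8776  0.2716  0.912   1.0574] 0.9996708887576431 [-0.6857 -0.2373  0.7224]
jaw ang 47.81614784585802 down [-0.0009  0.0009 -1.    ]
```

```bash
python3 -m crank '[[0.5,[0,0,-0.3],[0,0,0.007]],[1,[0,0,0],[0,0,0]],[1,[0,0,0],[0,0,0]],[1,[0,0,0],[0,0,0]],[1,[0,0,0],[0,0,0]],[1,[0,0,0],[0,0,0]],[1,[0,0,0],[0,0,0]],[1,[0,0,0],[0,0,0]],[1,[0,0,0],[0,0,0]]]' 80
python3 c.py
```

```text
clock: 4.88
position: [0.4684, -0.2651, 0.0159]
ee_rot: [-0.29, 0.645, 0.289, 0.645]
ft_force: [-1.3, 0.6, 6.2]
grip_width: 0.123
4.8833 [ 0.4684 -0.2651  0.0159] [ 0.8916  0.4298 -0.5402  1.8788  0.276   0.9064  1.0636] 0.12343970451117191 [-1.3129  0.6383  6.1664]
jaw ang 48.34468646587844 down [ 0.0005 -0.0004 -1.    ]
```

```bash
python3 -m crank '[[1,[0,0,1],[0,0,0]],[1,[0,0,3],[0,0,0]],[1,[0,0,4],[0,0,0]],[1,[0,0,4],[0,0,0]],[1,[0,0,3],[0,0,0]],[1,[0.9,3.2,0],[0,0,-0.1]],[1,[0.9,3.2,0],[0,0,-0.1]],[1,[0.9,3.2,0],[0,0,-0.1]],[1,[0.9,3.2,0],[0,0,-0.1]],[1,[0.9,3.2,0],[0,0,-0.1]],[1,[0.9,3.2,0],[0,0,-0.1]],[1,[0.9,3.2,0],[0,0,-0.1]]]'
python3 -m crank '[[1,[0.9,3.2,0],[0,0,-0.1]],[1,[0.9,3.2,0],[0,0,-0.1]],[1,[0.4,1.5,0],[0,0,-0.1]],[1,[0,0,0],[0,0,0]],[1,[0,0,0],[0,0,0]]]'
python3 c.py
cat > e.py <<'E'
from h import *
p=cam('wrist');save(p,'w2.png')
for n in('wrist','scene','side'):
    p=cam(n);print(n)
    for t in('upstand','home','lap_edge','cover_mid'):print(t,[(round(d['conf'],2),w(p,d['location']).round(4)) for d in mark_of(t,p)[:2]])
E
python3 e.py
```

```text
clock: 5.88
position: [0.5309, -0.0393, 0.1656]
ee_rot: [-0.049, 0.706, 0.049, 0.705]
ft_force: [0.6, -0.7, -3.4]
grip_width: 0.123
clock: 6.3
position: [0.5527, 0.0393, 0.1653]
ee_rot: [0.054, 0.705, -0.054, 0.705]
ft_force: [0.3, -0.2, -3.3]
grip_width: 0.122
6.3 [0.5527 0.0393 0.1653] [ 0.4113  0.2929 -0.6601  1.7085  0.1903  1.2061 -0.4492] 0.1218245337414846 [ 0.3472 -0.2431 -3.3449]
jaw ang -8.745592073926916 down [-0.0007  0.0002 -1.    ]
wrist
upstand []
home []
lap_edge [(0.94, array([0.5687, 0.1616, 0.0531])), (0.19, array([0.5548, 0.0367, 0.1683]))]
cover_mid [(0.88, array([0.5577, 0.0359, 0.1669])), (0.43, array([ 0.7684, -0.2118,  0.0016]))]
scene
upstand [(0.92, array([0.6049, 0.1044, 0.058 ]))]
home [(0.71, array([0.5621, 0.1077, 0.0696]))]
lap_edge [(0.67, array([0.5767, 0.1614, 0.0466]))]
cover_mid [(0.68, array([ 0.2552, -0.3197,  0.0205])), (0.64, array([0.5567, 0.0371, 0.1712]))]
side
upstand [(0.74, array([0.597 , 0.1048, 0.0592]))]
home [(0.76, array([0.5633, 0.1116, 0.0707]))]
lap_edge [(0.6, array([0.5703, 0.1673, 0.0457]))]
cover_mid [(0.84, array([0.552 , 0.0405, 0.1701])), (0.84, array([ 0.2559, -0.3176,  0.0156]))]
```

View pics/w2.png

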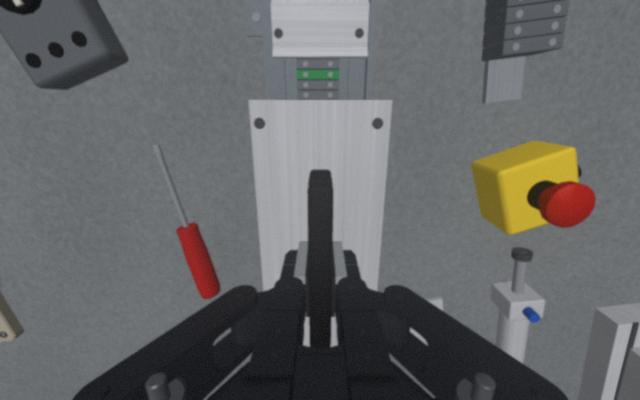

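```bash
cat > f.py <<'E'
from h import *
import sys
p=cam('wrist'); yaw=-0.155; o=np.array([.5627,.109])  # home
X=np.array([np.cos(yaw),np.sin(yaw)]);Y=np.array([-X[1],X[0]])
def rect(z,y0,y1): # 0.5mm px, x -60..60 about trough x=+2, rows from y1 down
    g=np.float32([[pix(p,[*(o+X*(j/2000-.06)+Y*(y1-i/2000)),z]) for j in range(240)] for i in range(int((y1-y0)*2000))])
    return cv2.remap(cv2.cvtColor(p['frame'],cv2.COLOR_RGB2BGR),g,None,1)
zc=telemetry.get_obs()['position'][2]-.0134
def fit(im,lo,hi,y1,nm):
    # strongest gradient per row within [lo,hi] mm
    s=cv2.GaussianBlur(cv2.cvtColor(im,6),(5,5),0).astype(float);d=np.abs(np.gradient(s,axis=1));a,b=int((lo+60)*2),int((hi+60)*2)
    j=d[:,a:b].argmax(1)+a; y=y1*1000-np.arange(len(j))/2; x=j/2-60
    for _ in range(5):
        k=np.polyfit(y,x,1);r=np.abs(x-np.polyval(k,y));q=r<=max(1,np.median(r)*2);x,y=x[q],y[q]
    print(nm,'x=%.2f slope %.4f n %d'%(np.polyval(k,y.mean()),k[0],len(x)),'y mean',y.mean())
A=rect(.0525,.07,.118);B=rect(zc,-.07,.0)
for l,h,nm in((-48,-30,'fitted L'),(30,48,'fitted R')):fit(A,l,h,.118,nm)
for l,h,nm in((-55,-25,'cover L'),(25,55,'cover R')):fit(B,l,h,0,nm)
cv2.imwrite('pics/f.png',np.vstack([cv2.resize(rect(.0525,-.02,.12),None,fx=2,fy=2)]))
cv2.imwrite('pics/f.png',np.hstack([cv2.resize(rect(z,-.04,.12),None,fx=1.6,fy=1.6) for z in(.0525,zc)]))
E
python3 f.py
```

```text
fitted L x=-43.47 slope -0.2599 n 44 y mean 93.75
fitted R x=34.23 slope -0.2446 n 57 y mean 94.40350877192982
cover L x=-36.50 slope -0.0000 n 137 y mean -35.5
cover R x=39.52 slope 0.0003 n 137 y mean -35.5
```

View pics/f.png

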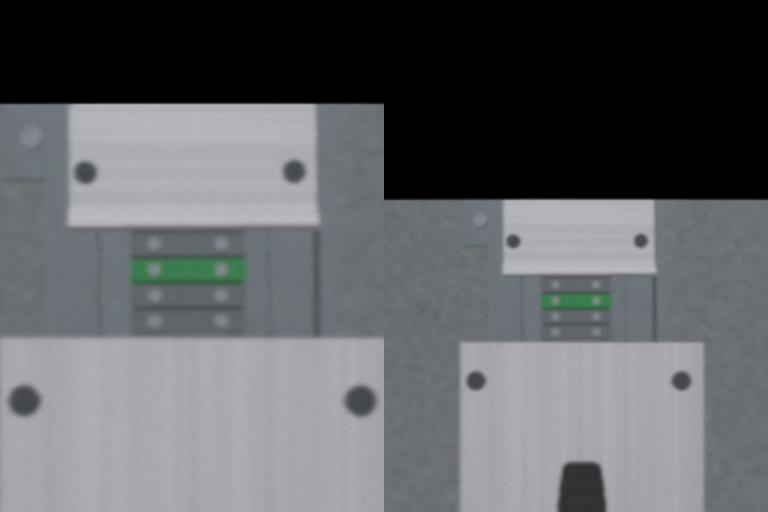

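```bash
python3 -m crank '[[1,[-0.05,1.1,0],[0,0,0]],[1,[0,1,0],[0,0,0]],[1,[0,0,-2],[0,0,0]],[1,[0,0,-2.5],[0,0,0]],[1,[0,0,-2],[0,0,0]],[1,[0,0,-1.5],[0,0,0]],[1,[0,0,-0.9],[0,0,0]],[1,[0,0,-0.4],[0,0,0]],[1,[0,0,0],[0,0,0]],[1,[0,0,0],[0,0,0]]]'
python3 c.py; python3 f.py
```

```text
clock: 7.98
position: [0.5532, 0.0597, 0.0731]
ee_rot: [0.055, 0.705, -0.055, 0.705]
ft_force: [-0.2, -0.0, -2.5]
grip_width: 0.121
7.9833 [0.5532 0.0597 0.0731] [ 0.3485  0.4023 -0.6406  1.7926  0.2753  1.036  -0.551 ] 0.12063644012421484 [-0.2071 -0.0301 -2.5207]
jaw ang -8.911998169433671 down [ 0.0011  0.0004 -1.    ]
fitted L x=-45.27 slope -0.2526 n 71 y mean 96.44366197183099
fitted R x=32.74 slope -0.2535 n 71 y mean 96.44366197183099
cover L x=-39.97 slope 0.0006 n 113 y mean -28.0
cover R x=36.49 slope -0.0009 n 140 y mean -34.75
```

View pics/f.png

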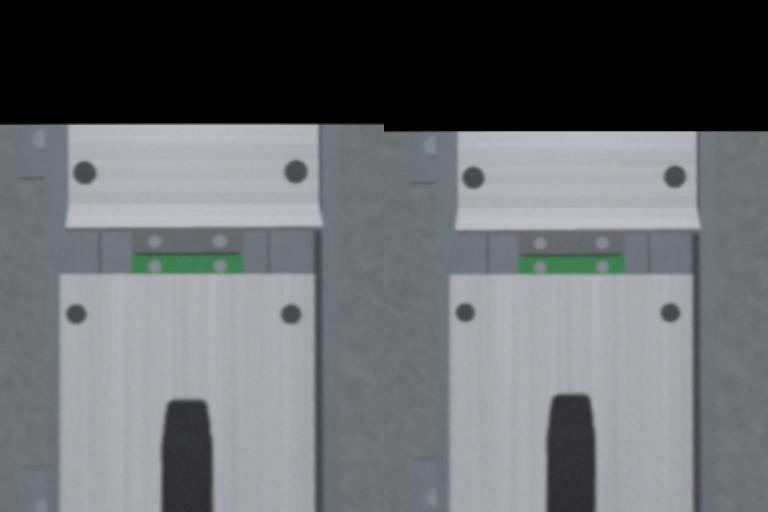

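```bash
python3 -m crank '[[1,[0,0,-0.3],[0,0,0]],[1,[0,0,-0.2],[0,0,0]],[1,[0.1,-0.015,0],[0,0,0]],[1,[0,0,0],[0,0,0]]]';python3 -m crank '[[1,[0.06,-0.01,0],[0,0,0]],[1,[0,0,0],[0,0,0]]]';python3 -m crank '[[1,[0.06,-0.01,0],[0,0,0]],[1,[0,0,0],[0,0,0]]]'
```

```text
clock: 8.37
position: [0.5538, 0.0588, 0.0674]
ee_rot: [0.055, 0.705, -0.055, 0.705]
ft_force: [-0.6, -0.2, -3.3]
grip_width: 0.12
clock: 8.53
position: [0.5545, 0.0588, 0.0675]
ee_rot: [0.055, 0.705, -0.055, 0.705]
ft_force: [0.5, 0.0, -2.5]
grip_width: 0.122
clock: 8.7
position: [0.555, 0.0587, 0.0674]
ee_rot: [0.055, 0.705, -0.055, 0.705]
ft_force: [-0.3, -1.3, -3.2]
grip_width: 0.121
```

```bash
python3 -m crank '[[1,[0.06,-0.01,0],[0,0,0]],[1,[0,0,0],[0,0,0]]]';python3 -m crank '[[1,[0.06,-0.01,0],[0,0,0]],[1,[0,0,0],[0,0,0]]]';python3 -m crank '[[1,[0,0,-0.1],[0,0,0]],[1,[0,0,0],[0,0,0]]]';python3 -m crank '[[1,[0,0,-0.1],[0,0,0]],[1,[0,0,0],[0,0,0]]]'
```

```text
clock: 8.87
position: [0.5554, 0.0586, 0.0673]
ee_rot: [0.055, 0.705, -0.055, 0.705]
ft_force: [-0.9, -0.5, -3.1]
grip_width: 0.12
clock: 9.03
position: [0.5557, 0.0586, 0.0672]
ee_rot: [0.055, 0.705, -0.055, 0.705]
ft_force: [-1.5, 0.2, -2.6]
grip_width: 0.124
clock: 9.2
position: [0.5557, 0.0587, 0.0661]
ee_rot: [0.055, 0.705, -0.055, 0.705]
ft_force: [-2.2, 0.4, -2.9]
grip_width: 0.12
clock: 9.37
position: [0.5557, 0.0588, 0.0659]
ee_rot: [0.055, 0.705, -0.055, 0.705]
ft_force: [-8.0, -0.6, 7.0]
grip_width: 0.124
```

```bash
python3 -m crank '[[1,[0,0,0],[0,0,0]],[1,[0,0,0],[0,0,0]],[1,[0,0,0],[0,0,0]],[1,[0.03,0.2,0],[0,0,0]],[1,[0.03,0.2,0],[0,0,0]],[1,[0.03,0.2,0],[0,0,0]],[1,[0.03,0.2,0],[0,0,0]],[1,[0,0,0],[0,0,0]]]'; python3 -m crank '[[1,[0.03,0.2,0],[0,0,0]],[1,[0.03,0.2,0],[0,0,0]],[1,[0.03,0.2,0],[0,0,0]],[1,[0.03,0.2,0],[0,0,0]],[1,[0,0,0],[0,0,0]]]'; python3 c.py; python3 f.py
```

```text
clock: 10.03
position: [0.5564, 0.0636, 0.0659]
ee_rot: [0.054, 0.706, -0.057, 0.704]
ft_force: [-13.0, -10.6, 12.7]
grip_width: 0.124
clock: 10.45
position: [0.5577, 0.0716, 0.066]
ee_rot: [0.054, 0.706, -0.058, 0.704]
ft_force: [-11.8, -10.7, 12.5]
grip_width: 0.123
10.45 [0.5577 0.0716 0.066 ] [ 0.317   0.4263 -0.6356  1.7791  0.2941  1.035  -0.5867] 0.12345488750714366 [-11.7905 -10.7097  12.5478]
jaw ang -9.053629689620303 down [-0.0022 -0.0046 -1.    ]
fitted L x=-43.68 slope -0.2538 n 52 y mean 94.91346153846153
fitted R x=35.09 slope -0.2689 n 72 y mean 93.54166666666667
cover L x=-37.48 slope -0.0022 n 106 y mean -26.32075471698113
cover R x=38.81 slope -0.0122 n 100 y mean -24.75
```

View pics/f.png

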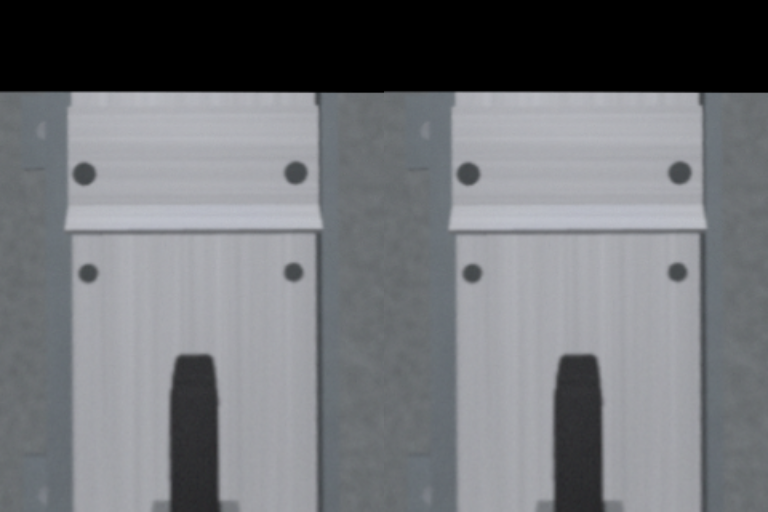

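```bash
python3 -m crank '[[1,[0.03,0.2,0],[0,0,0]],[1,[0.03,0.2,0],[0,0,0]],[1,[0.03,0.2,0],[0,0,0]],[1,[0.03,0.2,0],[0,0,0]],[1,[0,0,0],[0,0,0]]]'; python3 -m crank '[[1,[0.03,0.2,0],[0,0,0]],[1,[0.03,0.2,0],[0,0,0]],[1,[0.03,0.2,0],[0,0,0]],[1,[0.03,0.2,0],[0,0,0]],[1,[0.03,0.2,0],[0,0,0]],[1,[0.03,0.2,0],[0,0,0]],[1,[0,0,0],[0,0,0]]]'; python3 c.py
```

```text
clock: 10.92
position: [0.5589, 0.0796, 0.0659]
ee_rot: [0.054, 0.706, -0.057, 0.704]
ft_force: [-12.2, -10.9, 14.2]
grip_width: 0.125
clock: 11.5
position: [0.5607, 0.0917, 0.0659]
ee_rot: [0.054, 0.706, -0.057, 0.704]
ft_force: [-11.7, -10.4, 13.8]
grip_width: 0.124
11.5 [0.5607 0.0917 0.0659] [ 0.2819  0.4395 -0.6387  1.7633  0.3027  1.0415 -0.6249] 0.12423661803214432 [-11.7003 -10.4076  13.7858]
jaw ang -9.044800874247166 down [-0.0023 -0.0047 -1.    ]
```

```bash
python3 -m crank '[[1,[0.03,0.2,0],[0,0,0]],[1,[0.03,0.2,0],[0,0,0]],[1,[0.03,0.2,0],[0,0,0]],[1,[0.03,0.2,0],[0,0,0]],[1,[0.03,0.2,0],[0,0,0]],[1,[0.03,0.2,0],[0,0,0]],[1,[0,0,0],[0,0,0]]]'; python3 -m crank '[[1,[0.015,0.1,0],[0,0,0]],[1,[0.015,0.1,0],[0,0,0]],[1,[0,0,0],[0,0,0]]]'; python3 -m crank '[[1,[0.015,0.1,0],[0,0,0]],[1,[0.015,0.1,0],[0,0,0]],[1,[0,0,0],[0,0,0]]]'; python3 -m crank '[[1,[0.015,0.1,0],[0,0,0]],[1,[0,0,0],[0,0,0]]]'; python3 c.py
```

```text
clock: 12.08
position: [0.5625, 0.1037, 0.0659]
ee_rot: [0.054, 0.706, -0.057, 0.704]
ft_force: [-12.8, -10.5, 12.7]
grip_width: 0.125
clock: 12.33
position: [0.5628, 0.1053, 0.0659]
ee_rot: [0.054, 0.706, -0.058, 0.704]
ft_force: [-12.5, -11.9, 13.9]
grip_width: 0.12
clock: 12.58
position: [0.5631, 0.1073, 0.0659]
ee_rot: [0.054, 0.706, -0.058, 0.704]
ft_force: [-12.9, -11.9, 14.2]
grip_width: 0.123
clock: 12.75
position: [0.5631, 0.1076, 0.0659]
ee_rot: [0.054, 0.706, -0.058, 0.704]
ft_force: [-14.3, -14.1, 16.2]
grip_width: 0.124
12.75 [0.5631 0.1076 0.0659] [ 0.2525  0.4513 -0.64    1.7486  0.3107  1.0485 -0.6566] 0.12357821719691467 [-14.3175 -14.0579  16.2013]
jaw ang -9.088891321130303 down [-0.0029 -0.006  -1.    ]
```

```bash
python3 -m crank '[[1,[0.015,0.1,0],[0,0,0]],[1,[0,0,0],[0,0,0]]]'; python3 -m crank '[[1,[0,0,-0.07],[0,0,0]],[1,[0,0,0],[0,0,0]],[1,[0,0,0],[0,0,0]]]'; python3 c.py;sed -i 's/f.png/g.png/' f.py; python3 f.py; python3 e.py
```

```text
clock: 12.92
position: [0.5631, 0.1076, 0.0659]
ee_rot: [0.054, 0.706, -0.059, 0.704]
ft_force: [-15.6, -17.9, 18.4]
grip_width: 0.122
clock: 13.17
position: [0.5631, 0.1076, 0.0659]
ee_rot: [0.054, 0.706, -0.059, 0.704]
ft_force: [-19.8, -17.8, 25.3]
grip_width: 0.125
13.1667 [0.5631 0.1076 0.0659] [ 0.251   0.4518 -0.6393  1.748   0.3121  1.0498 -0.6587] 0.12479855102856484 [-19.7996 -17.8267  25.334 ]
jaw ang -9.131665837822446 down [-0.0033 -0.0076 -1.    ]
fitted L x=-38.32 slope 0.0275 n 95 y mean 94.5
fitted R x=38.37 slope -0.0312 n 95 y mean 94.5
cover L x=-40.83 slope 0.2366 n 66 y mean -24.204545454545453
cover R x=39.69 slope -0.0415 n 61 y mean -27.598360655737704
wrist
upstand [(0.73, array([0.5982, 0.1019, 0.0582]))]
home []
lap_edge [(0.77, array([0.5707, 0.1598, 0.0539])), (0.49, array([0.5681, 0.1056, 0.0703]))]
cover_mid [(0.94, array([0.5675, 0.1084, 0.0686]))]
scene
upstand [(0.68, array([0.6041, 0.1018, 0.0583]))]
home [(0.75, array([0.5652, 0.1043, 0.0703])), (0.2, array([ 0.7708, -0.2105, -0.0015]))]
lap_edge [(0.66, array([0.5757, 0.165 , 0.0505]))]
cover_mid [(0.81, array([ 0.2557, -0.3193,  0.017 ])), (0.6, array([0.5671, 0.1081, 0.072 ]))]
side
upstand [(0.93, array([0.5973, 0.1057, 0.059 ]))]
home [(0.77, array([0.5616, 0.1137, 0.0688])), (0.67, array([ 0.6587, -0.1993, -0.0058]))]
lap_edge [(0.88, array([0.5737, 0.1668, 0.0456]))]
cover_mid [(0.75, array([ 0.2556, -0.3192,  0.0167])), (0.74, array([ 0.3895,  0.0155, -0.0023]))]
```

View pics/g.png

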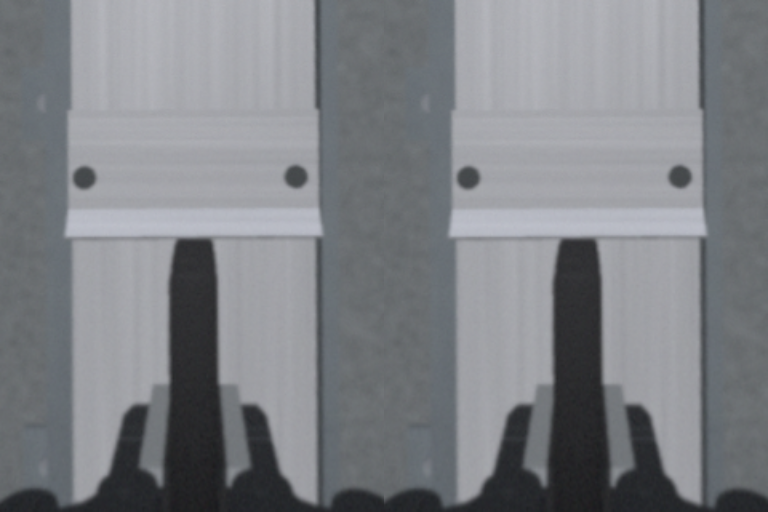

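```bash
python3 -m crank '[[1,[-0.04,-0.04,0.05],[0,0,0]],[1,[0,0,0],[0,0,0]],[1,[0,0,0],[0,0,0]],[1,[0,0,0],[0,0,0]]]'; python3 c.py
```

```text
clock: 14.35
position: [0.5631, 0.1076, 0.0659]
ee_rot: [0.054, 0.706, -0.059, 0.704]
ft_force: [-14.2, -16.3, 16.8]
grip_width: 0.123
14.35 [0.5631 0.1076 0.0659] [ 0.2519  0.451  -0.6397  1.7489  0.3113  1.0482 -0.6578] 0.12303637715083976 [-14.1999 -16.2598  16.8099]
jaw ang -9.121155422185437 down [-0.0024 -0.0066 -1.    ]
```

Steady at 16.8 N plus about 3 N of cover weight, so about 20 N. Handing in.

```bash
python3 -c "
from workcell import manip;print(manip.hand_in())"
```

```text
the job is handed in; nothing more can be done
None
```

The cover is fully home under the lap and the job is handed in at about 14.4 s of the 51 s allowed. The gripper is still holding the handle and pressing the cover down.

I gripped the cover by its bow handle and laid it against the upstand, about 14 mm short of the lap's lip. I then slid it about 50 mm along the upstand until it stopped against the step. The last 1 mm push command gave no movement, and the force along the slide rose from about 12 N to 18 N.

**Last checks**
- **Press:** the wrist reads 16.8 N upward. With about 3 N of cover weight, that is roughly 20 N on the trough.
- **Flatness:** tool height held at 65.9 mm, which puts the cover's underside at ledge height. The tool was tilted by only 0.007 rad.
- **Flush:** the wrist picture shows the cover's long edge against the upstand and parallel to it. There is also a steady sideways force of about 14 N against the upstand.
- **Fitted plate:** it looks flat in the picture. I had no direct reading of its hinge angle.

**Checks that failed or disagreed**
- **Edge fits:** my automatic fits to the fitted plate's edges were unreliable throughout. In the last picture the cover's edges could not be fitted either, because the fingers and lap hid them, so I judged by eye and by force.
- **Network positions:** estimates of the home point differed by up to 9 mm between cameras, and the last side view found no cover there.

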